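Dock the vacuum tube block and push on its filter cartridge

ROBOT

A 6-joint arm with a two-finger parallel gripper is mounted at the origin on the work surface. World frame = base frame: x ahead of the robot, y to its left, z up, the work surface at z = 0. Lengths are in m, angles in rad, forces in N, time in s.
With the tool pointing down it reaches from about 0.3 to 0.875 m from the base axis. Payload 6.4 kg.
Tool frame: the origin (TCP) lies midway between the tips of the shut fingers; the grasp point (between the pads) lies 19 mm behind it; z points along the fingers, y is the line along which they close (so a half turn about z gives the same grasp; the last joint's range is limited). The gripper opens to 85 mm and grips with 20 to 120 N. Pads are 22 mm wide; open, the fingers measure 114 mm over their backs; the gripper's body (76 mm by 85 mm) begins 54 mm behind the grasp point. The pads swing forward as they close: fully open they stand 13 mm farther back than shut.
Start: joints at [-1.4, 0.181, 1.607, -0, 1.354, -0.206], TCP at [0.212, -0.535, 0.231] pointing down, gripper open.
Joint ranges: [-2.99, 2.99], [-0.89, 2.07], [0.3, 2.58], [-1.14, 4.28], [0, 2.63], [-3.12, 3.12]. Speed limits (rad/s): [2.57, 2.57, 3.01, 3.14, 3.14, 3.14].

INTERFACE

Orientations are given as a unit quaternion [w, x, y, z].
In Python, from bench import * gives the robot as it stands.
- The arm moves only by the tool play_rows, never from a script. Its argument "plan" is a list of rows, each a list of 3 entries, a list of its own where there are three numbers: the finger opening in mm, from 0 to 85.4, then the shift along the tool's x, y, z normalised to -1 to 1, where 1 is 40 cm, then the turn about the tool's z normalised to -1 to 1, where 1 is pi rad. A call has 1 to 10 rows; each row is the pose to reach, as a shift and turn from the pose commanded when the call began, along the tool's axes at that moment, turning the shorter way round; what a row does not reach only later rows make up. A row lasts 1/10 s, in which the tool goes at most 50 mm and 8.59 degrees, less where a joint would pass 70% of its speed; a pose out of reach is approached as far as the arm can. A call with a number of a shift or a turn outside -1 to 1 is refused whole. A call with a gripper value outside its range is refused whole. The fingers move at their own pace and stop on an object; the grip force is fixed at half the most. Time passes only in rows, so rows that repeat a pose let the fingers close. It gives the time, the measured TCP pose, the force, the opening and the grip force at its end, in the units of the state.
- get_obs(): the state, without advancing time (a new reading comes with each control period).
- camera(name): name is "scene" or "top" or "wrist"; returns a dict with "image" (480x640x3 uint8, red, green, blue), "range_z" (480x640 float32, m along the optical axis (not along the pixel's ray), 0 where there is no reading), "intrinsics" (3x3 intrinsics, pixels), "rvec" (rotation vector, rad) and "tvec" (3), from world to camera coordinates, as OpenCV has them; the wrist camera has in their place "T_tool_cam" (4x4, takes a point from camera to tool coordinates, whose origin is the TCP and whose axes are the flange's). Camera axes: x right, y down, z forward; pixel columns grow to the right and rows downward; lengths in m; the calibration is good to about 2 mm. A picture is of the moment at which its call begins: read the wrist's pose just before it.
- hand_in(): hands the job in; it is judged then, once.
Trained networks look in a picture, given as the dict that the camera call returned (one of the last four; its "shot" number tells which), for a name from the list of things; names that differ only in an ending like _2 or _b are one class to them, and where a whole thing is asked for, a point or a joint stands for the part that bears it (a point fixed in the world has none). Each returns a list of dicts, best first, with "conf" (0 to 1); they miss things now and then, are a little off and sometimes report something else, mostly with a low value. They report only what shows in the picture. A call takes as long as a camera call. They do not tell look-alikes from the thing itself.
- search_frame(picture, label): "rect" ([centre column, centre row, width, height] in pixels, round what is visible of it).
- masks_of(picture, label): "mask" (480x640 bool, what is visible of it) and "rect" ([centre column, centre row, width, height] in pixels, round what is visible of it).
The state is a dict: "time_s": time; "q": joint angles; "dq": joint speeds; "joint_efforts": joint torques, N m; "eef_pos": TCP position; "eef_rot": TCP orientation; "wrist_force": force on the tool from outside, world axes, zero at the start; "torque": the same for the moment, N m; "opening": opening from 0.0 (shut) to 1.0 (fully open); "grasp_force": force on a finger pad.
Only numpy, scipy, OpenCV 4.12 (cv2) and the standard library are available. Lean on these libraries where they do the work, as an engineer would, in place of code of your own. Each camera call takes 0.05 s, during which the arm holds its last target. There are 200 camera calls.

TASK

Get the vacuum tube block ready to run: slide the black tube block flat along the bench, without lifting it, into the docking frame until it is fully home against the back stop. Then push the white-and-blue filter cartridge along its V-shaped cradle, without lifting it out, onto the block's brass spigot until its mouth is flush against the block. Leave the tube rack, tip box, jar and pipette where they are.

Things in the scene. Friction and masses are not known exactly. Their poses are not given: they have to be found in the camera images.
- block: Loose black tube block, a box 70 (x) by 80 (y) by 40 mm high, about 0.45 kg; wells and a few white caps on top (4 mm proud, look only). Too wide to grasp well: push its side faces. Origin: centre of its underside, z up. A brass spigot stands out of the middle of its +y face. Docked, its origin and axes coincide with the dock's.
- spigot_base (a point): Where the spigot's axis meets the block's +y face: 40 mm in +y and 30 mm up from the block's origin, axes as the block's. The spigot points along +y, is 24 mm long, 16 mm in diameter for the first 16 mm and tapers to 10 mm at the tip.
- dock: Fixed docking frame, open to -x. Origin on the bench: the place for the block's origin (blue pad, look only; the block slides on the bench). The block slides in along +x. Back stop 20 mm high, face at x = 35 mm. Side rails 8 mm high, 6 thick, inner faces at y = +-42 mm, x = -35 to 35 mm; flared ends widen to y = +-57 mm at x = -72 mm. A grey base sheet (1 mm, look only) lies under it.
- cradle (a point): Middle of the cartridge's V-shaped cradle, part of the dock (same axes): on the groove's axis, at dock x = 0, y = 124 mm, 30 mm above the bench, in line with the docked block's spigot. The 90 degree groove runs along y from dock y = 68 to 180 mm, open at both ends; its edges reach 25 mm above the bench, 36 mm wide overall.
- cartridge: Loose filter cartridge lying in the cradle: cylinder 32 mm in diameter, 70 mm long, 70 g. White sleeve half with an open mouth (bore 21 mm wide, 29 deep), blue half with a flat closed end. Origin: centre of the mouth. Its y axis runs from the mouth, which faces the dock, to the closed end (it may roll about it). Push it along the dock's -y by its closed end; home, its origin is at spigot_base.
- cartridge_end (a point): Centre of the cartridge's flat closed end, 70 mm from the mouth.
- tube_rack: Bystander: blue tube rack, 200 (x) by 90 (y) by 60 mm high with caps. Origin: centre of its underside.
- tip_box: Bystander: pale blue pipette tip box, 120 (x) by 80 (y) by 57 mm high. Origin: centre of its underside.
- jar: Bystander: jar with a red cap, 44 mm in diameter, 55 mm high. Origin: centre of its underside.
- pipette: Bystander: white and red pipette lying along its x, 220 mm long from x = -125 mm (red plunger) to 95 mm (tip), 27 mm wide, 23 mm high. Origin on the bench.
Mind the look-alikes: they are no part of the job. There is more than one size of the block; the job needs the larger. Leave any green look-alike of the cartridge alone.

How it is judged:
On the way, in this order (a step that is already met when the one before it is completed fails the run):
1. the block has been slid fully home in the docking frame (x of block in the frame of dock between -0.004 and 0.004 m and y of block in the frame of dock between -0.005 and 0.005 m and angle between the x axis of block and the x axis of dock, either way round below 0.08 rad and height (world z) of block below 0.005 m and angle between block's own z axis and vertical below 0.05 rad), for 0.2 s.
2. the cartridge is pushed fully onto the spigot of the docked block (all of step 1 and y of cartridge in the frame of spigot_base below 0.004 m and distance between cartridge and spigot_base below 0.006 m and angle between the y axis of cartridge and the y axis of block, either way round below 0.1 rad), for 0.2 s.
At the end, for the whole second after the job is handed in: Block flat in the frame, within 4 mm of fully home along the slide, 5 mm across and 0.08 rad; cartridge mouth within 4 mm of the block's face and 6 mm of the spigot's base, axes within 0.1 rad; both at rest; the four bystanders within 30 mm of their starts (all of step 2 and linear speed of each of cartridge, block below 0.01 m/s and distance of each of tube_rack, tip_box, jar, pipette from where it was at the start of the episode below 0.03 m); the robot touches nothing.
It fails at once if the block is lifted more than 12 mm or tipped more than 0.25 rad (height (world z) of block above 0.012 m or angle between block's own z axis and vertical above 0.25 rad).
It fails at once if the cartridge is lifted more than 15 mm above its place in the cradle, or drops out of it (height (world z) of cartridge above 0.045 m or height (world z) of cartridge below 0.02 m).
It fails at once if a bystander is moved more than 30 mm (distance of any of tube_rack, tip_box, jar, pipette from where it was at the start of the episode above 0.03 m).
It also fails if it takes over 61 s, if anything falls off the work surface, if the arm or the gripper's body presses on something with over 40 N, if the wrist force passes 120 N, or if a joint passes its speed limit or range.

## Working session

There is one attempt and no reset: what is moved stays moved. The work goes in short steps, Python scripts to look and compute and a tool call to move; the robot and the scene stay as the last step left them, time stands still between calls to the robot, and variables do not carry over. Pictures are saved under pics/ and viewed, at most 10 in all, crops included, and the job is handed in when it is done.

Besides the shell and the picture viewer there is one more tool, called after "Request:" as name(argument=value, ...), one argument or row to a line, values as JSON. play_rows: Moves the arm, as the interface text tells. Its arguments: {"type":"object","properties":{"plan":{"type":"array","items":{"type":"array"}}},"required":["plan"]}

```bash
mkdir -p pics
cat > h.py <<'E'
from bench import *
import numpy as np, cv2
def save(p,n): cv2.imwrite('pics/'+n+'.png',p["image"][:,:,::-1])
def cloud(p):
    K=np.array(p["intrinsics"]);z=p["range_z"];v,u=np.mgrid[:480,:640]
    c=np.stack([(u-K[0,2])/K[0,0]*z,(v-K[1,2])/K[1,1]*z,z],-1)
    R=cv2.Rodrigues(np.array(p["rvec"],float))[0]
    w=(c-np.array(p["tvec"]).ravel())@R
    w[z<=0]=np.nan
    return w
E
python3 - <<'E'
from h import *
o=get_obs();print(o["time_s"],o["eef_pos"],o["eef_rot"],o["opening"])
p=camera("top");save(p,"top");w=cloud(p)
for l in ["block","spigot_base","dock","cartridge","tube_rack","tip_box","jar","pipette"]:
    for d in masks_of(p,l)[:4]:
        q=w[d["mask"]];q=q[~np.isnan(q[:,0])]
        print(l,round(d["conf"],2),np.round(d["rect"]),q.shape[0],np.round(np.median(q,0),3),np.round(np.percentile(q,2,0),3),np.round(np.percentile(q,98,0),3))
p=camera("scene");save(p,"scene")
E
```

```text
0.0 [ 0.21146608 -0.5341185   0.23040223] [-8.60540103e-04  9.82310708e-01  1.87256327e-01  1.31922264e-05] 1.0016960119975498
block 0.81 [390. 275.  49.  39.] 1273 [ 0.465 -0.15   0.04 ] [ 0.432 -0.193  0.03 ] [ 0.502 -0.101  0.045]
block 0.77 [434. 338.  33.  39.] 802 [ 0.334 -0.236  0.029] [ 0.299 -0.266 -0.   ] [ 0.367 -0.204  0.034]
spigot_base 0.91 [390. 276.  50.  37.] 1316 [ 0.466 -0.151  0.04 ] [ 0.433 -0.194  0.011] [ 0.504 -0.101  0.045]
spigot_base 0.69 [434. 337.  35.  33.] 810 [ 0.334 -0.236  0.029] [ 0.3   -0.268 -0.   ] [ 0.367 -0.203  0.034]
dock 0.72 [343. 222. 133.  82.] 6549 [ 0.598 -0.056  0.001] [ 0.524 -0.185 -0.003] [0.674 0.09  0.021]
cartridge 0.66 [314. 300.  32.  29.] 465 [0.42  0.021 0.029] [ 0.392 -0.009  0.016] [0.449 0.05  0.034]
cartridge 0.59 [302. 222.  34.  15.] 409 [0.594 0.041 0.043] [0.578 0.009 0.033] [0.611 0.071 0.049]
tube_rack 0.66 [499. 218.  52.  94.] 4283 [ 0.587 -0.383  0.051] [ 0.492 -0.431  0.019] [ 0.687 -0.342  0.06 ]
tube_rack 0.2 [475. 323.  21.  99.] 952 [ 0.342 -0.331  0.019] [ 0.262 -0.347  0.007] [ 0.466 -0.32   0.025]
tip_box 0.71 [169. 308.  42.  58.] 2348 [0.41  0.325 0.056] [0.355 0.29  0.019] [0.468 0.367 0.061]
jar 0.67 [312. 148.  18.  21.] 386 [0.757 0.019 0.053] [ 0.742 -0.     0.01 ] [0.781 0.04  0.059]
pipette 0.89 [478. 323.  21. 101.] 1020 [ 0.341 -0.331  0.019] [ 0.262 -0.35  -0.001] [ 0.466 -0.32   0.025]
pipette 0.44 [311. 148.  19.  27.] 422 [0.757 0.019 0.053] [ 0.742 -0.002 -0.002] [0.781 0.041 0.058]
```

View pics/top.png

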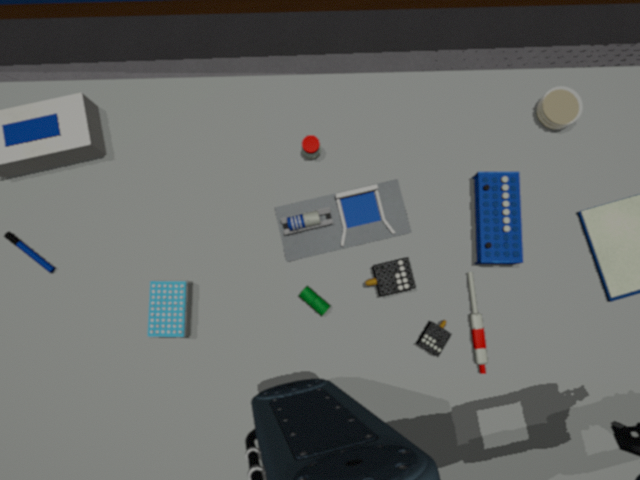

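View pics/scene.png

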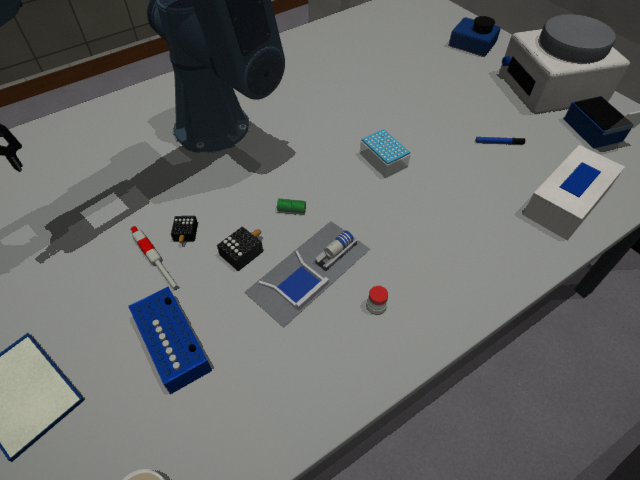

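The top view shows the dock pad at about (362,208) and the loaded cartridge at (307,220). The large block is at (392,277) with its spigot to the left. The look-alikes are the small block at (434,338) and the green cylinder at (314,300). Next I'll measure the poses.

```bash
cat >> h.py <<'E'
def proj_plane(p,uv,z0):
    K=np.array(p["intrinsics"]);R=cv2.Rodrigues(np.array(p["rvec"],float))[0];t=np.array(p["tvec"]).ravel()
    uv=np.atleast_2d(uv);r=np.c_[(uv-K[:2,2])/[K[0,0],K[1,1]],np.ones(len(uv))]@R;c=-R.T@t
    return c+r*((z0-c[2])/r[:,2])[:,None]
def rect(xy):
    (c,s,a)=cv2.minAreaRect(np.float32(xy)*1000);return np.round(c,1),np.round(s,1),round(a,1)
E
python3 - <<'E'
from h import *
p=camera("top");w=cloud(p);im=p["image"].astype(int)
print("cam",-cv2.Rodrigues(np.array(p["rvec"],float))[0].T@np.array(p["tvec"]).ravel(), p["intrinsics"])
v,u=np.mgrid[:480,:640]
blue=(im[...,2]>im[...,0]+60)&(abs(u-362)<30)&(abs(v-210)<30)
print("pad",blue.sum(),rect(proj_plane(p,np.c_[u[blue],v[blue]],0.001)[:,:2]))
for l in ["block"]:
    for d in masks_of(p,l):
        q=w[d["mask"]];q=q[q[:,2]>0.033];print(l,len(q),rect(q[:,:2]),np.round(np.mean(q,0),4))
reg=(abs(u-345)<75)&(abs(v-215)<50)
q=w[reg];b=q[(q[:,2]>0.012)&(q[:,2]<.024)];print("stop",len(b))
# sheet edges
g=reg&(abs(im-im[230,325]).sum(-1)<40); q=proj_plane(p,np.c_[u[g],v[g]],0.001);print("sheet",im[230,325],im[270,345],g.sum(),rect(q[:,:2]))
h=w[...,2];
for (a0,a1,b0,b1) in [(278,334,205,235)]:
    m=(u>=a0)&(u<a1)&(v>=b0)&(v<b1)&(h>0.033)
    q=w[m];print("cart",len(q),rect(q[:,:2]),np.round(q.max(0),3))
big=cv2.resize(p["image"][190:320,260:450],None,fx=4,fy=4,interpolation=cv2.INTER_CUBIC)
cv2.imwrite("pics/crop.png",big[:,:,::-1])
E
```

```text
cam [ 0.42310661 -0.01214391  1.13313825] [[504.73447479   0.         325.88754771]
 [  0.         504.73447479 234.60083745]
 [  0.           0.           1.        ]]
pad 996 (array([622.4, -89.9]), array([67.6, 77.1]), 11.8)
block 46 (array([ 330.9, -237.4]), array([46.8, 56.1]), 47.9) [ 0.3295 -0.2318  0.0341]
block 1199 (array([ 465.7, -143.4]), array([ 68.2, 100.2]), 12.4) [ 0.467  -0.1513  0.0402]
block 9 (array([595.7,  40.3]), array([29.6, 68.6]), 12.7) [0.5942 0.0575 0.0373]
stop 506
sheet [113 115 116] [133 135 132] 5142 (array([568.4, -54.2]), array([198.5, 295. ]), 10.7)
cart 441 (array([596.1,  39.8]), array([32.1, 69.5]), 12.6) [0.617 0.076 0.051]
```

View pics/crop.png

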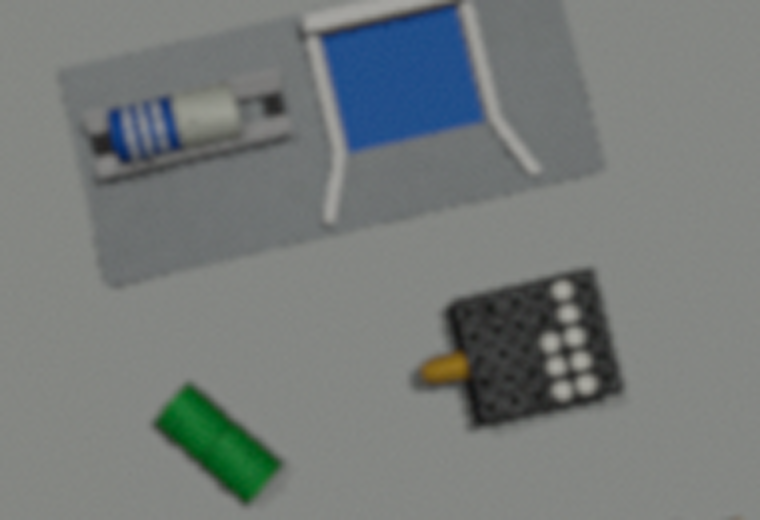

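The crop shows the dock pad unobstructed, with the cartridge in its cradle to the left. The large block sits behind and to the right of the dock entry, and its yaw is about the same as the dock's. I'll write a move helper and check the wrist camera's geometry.

```bash
cat >> h.py <<'E'
from scipy.spatial.transform import Rotation as Ro
DO=np.array([.6224,-.0899]);DY=np.radians(12.3)
def d2w(x,y,O=None,Y=None):
    O=DO if O is None else O;Y=DY if Y is None else Y
    c,s=np.cos(Y),np.sin(Y);return np.array([O[0]+c*x-s*y,O[1]+s*x+c*y])
def w2d(P):
    c,s=np.cos(DY),np.sin(DY);d=np.asarray(P)[...,:2]-DO;return np.stack([c*d[...,0]+s*d[...,1],-s*d[...,0]+c*d[...,1]],-1)
def Rt(o):
    q=o["eef_rot"];return Ro.from_quat([q[1],q[2],q[3],q[0]]).as_matrix()
def yaw(o): R=Rt(o);return np.degrees(np.arctan2(R[1,0],R[0,0]))
def go(P,psi=None):
    o=get_obs();R=Rt(o);s=R.T@(np.array(P)-o["eef_pos"])/0.4
    th=0 if psi is None else -((psi-yaw(o)+180)%360-180)/180
    print("shift",np.round(s,4),"turn",round(th,4),"rows>=",np.linalg.norm(s)*8,abs(th)*21)
E
python3 - <<'E'
from h import *
o=get_obs();print(yaw(o),o["eef_pos"],o["wrist_force"])
T=np.array(camera("wrist")["T_tool_cam"]);print(np.round(T,3))
P=d2w(-.165,-.105);print(P)
go([*P,.25],102.3)
E
```

```text
21.58875538655151 [ 0.21158013 -0.53468093  0.23129578] [-0.01741742  0.3742995  -0.13569807]
[[-0.    -0.948 -0.32   0.082]
 [ 1.    -0.     0.    -0.001]
 [-0.    -0.32   0.948 -0.142]
 [ 0.     0.     0.     1.   ]]
[ 0.48355567 -0.2276398 ]
shift [ 0.9147 -0.4636 -0.0467] turn -0.4484 rows>= 8.212327269538008 9.416553193628484
```

Run:
```python
from h import *
P=d2w(-.08,.04);print(P)
go([*P,.35],102.3)
```

```text
[ 0.53571514 -0.06786061]
shift [ 1.1829 -0.7871 -0.2968] turn -0.4484 rows>= 11.611786574283814 9.416553193628484
```

Request:
play_rows(
  plan=[
    [40, [0.97, -0.65, -0.25], -0.4484],
    [40, [0.97, -0.65, -0.25], -0.4484],
    [40, [0.97, -0.65, -0.25], -0.4484],
    [40, [0.97, -0.65, -0.25], -0.4484],
    [40, [0.97, -0.65, -0.25], -0.4484],
    [40, [0.97, -0.65, -0.25], -0.4484],
    [40, [0.97, -0.65, -0.25], -0.4484],
    [40, [0.97, -0.65, -0.25], -0.4484],
    [40, [0.97, -0.65, -0.25], -0.4484],
    [40, [0.97, -0.65, -0.25], -0.4484],
  ],
)

```text
time_s: 1.65
eef_pos: [0.4783, -0.1472, 0.3327]
eef_rot: [0.001, 0.624, 0.781, 0.001]
wrist_force: [-0.6, -0.1, -0.4]
opening: 0.469
grasp_force: 0.0
```

Run:
```python
from h import *
P=d2w(-.08,.04);o=get_obs();print(o["eef_pos"],yaw(o),o["opening"],o["time_s"])
go([*P,.35],102.3)
```

```text
[ 0.47833623 -0.14721481  0.33266104] 102.73998803901983 0.46910424755399754 1.65
shift [ 0.1618  0.1838 -0.0431] turn 0.0024 rows>= 1.9889764463984518 0.05133193788564938
```

Request:
play_rows(
  plan=[
    [40, [0.16, 0.18, -0.04], 0],
    [40, [0.16, 0.18, -0.04], 0],
    [40, [0.16, 0.18, -0.04], 0],
    [40, [0.16, 0.18, -0.04], 0],
    [40, [0.16, 0.18, -0.04], 0],
  ],
)

```text
time_s: 2.15
eef_pos: [0.5329, -0.0728, 0.3469]
eef_rot: [-0.0, 0.627, 0.779, -0.0]
wrist_force: [0.6, -0.1, -0.6]
opening: 0.464
grasp_force: 0.0
```

```bash
cat >> h.py <<'E'
def wristcal(p,o):
    T=np.eye(4);T[:3,:3]=Rt(o);T[:3,3]=o["eef_pos"];T=T@np.array(p["T_tool_cam"])
    Rc=T[:3,:3].T;p=dict(p);p["rvec"]=cv2.Rodrigues(Rc)[0];p["tvec"]=-Rc@T[:3,3];return p
def wrist(n):
    o=get_obs();p0=camera("wrist");p=wristcal(p0,o);save(p,n);return p0,p
E
python3 - <<'E'
from h import *
p0,p=wrist("w1");w=cloud(p);o=get_obs();print(o["eef_pos"],yaw(o),o["dq"])
for l in ["block","dock","cartridge","cartridge_end"]:
    for d in masks_of(p0,l)[:3]:
        q=w[d["mask"]];q=q[~np.isnan(q[:,0])]
        print(l,round(d["conf"],2),np.round(d["rect"]),len(q),np.round(np.median(q,0),3),rect(q[q[:,2]>.025][:,:2]) if (q[:,2]>.025).sum()>5 else "")
E
```

```text
[ 0.53278529 -0.07321038  0.34691028] 102.22022859227692 [-0.01189924 -0.00357963  0.00111404  0.0009125   0.0003201   0.00115907]
block 0.82 [257. 225.  63.  85.] 4442 [ 0.465 -0.148  0.039] (array([ 463.2, -144.4]), array([ 70.6, 103.5]), 11.8)
block 0.68 [146. 273.  64.  59.] 2379 [ 0.335 -0.233  0.029] (array([ 337.1, -243.2]), array([52.9, 76.1]), 55.5)
dock 0.92 [384. 160. 118. 241.] 22604 [ 0.593 -0.041  0.001] 
cartridge 0.7 [402.  96.  32.  74.] 1996 [0.591 0.039 0.043] (array([593.9,  37.8]), array([31.9, 70.1]), 11.9)
cartridge 0.62 [243.  81.  68.  62.] 2036 [0.42  0.018 0.029] (array([418.3,  18. ]), array([69.9, 27. ]), 48.3)
cartridge_end 0.88 [242.  78.  74.  66.] 1997 [0.42  0.018 0.029] (array([418.5,  18.2]), array([69.4, 27. ]), 48.3)
cartridge_end 0.61 [404.  96.  32.  72.] 2040 [0.591 0.039 0.043] (array([593.8,  37.7]), array([31.8, 70.2]), 12.4)
```

View pics/w1.png

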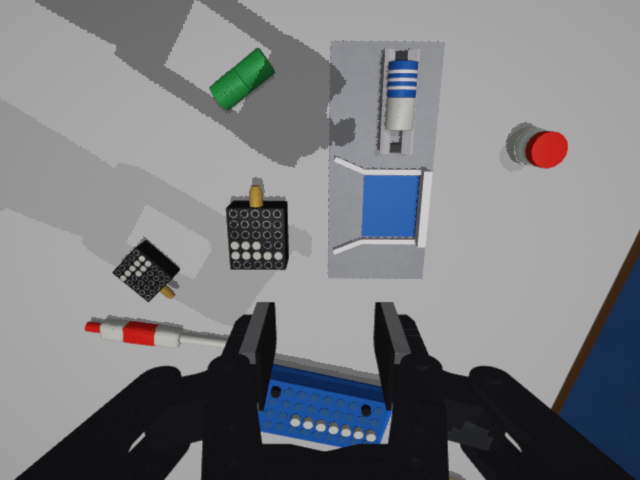

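The wrist view shows the large block at (257,235), its spigot pointing up. The dock pad is at (390,205), the cartridge in its cradle at (402,95), and the green look-alike at (240,80). Next I'll get the pad pose from this view.

Run:
```python
from h import *
p0,p=wrist("w2");w=cloud(p);im=p["image"].astype(int);v,u=np.mgrid[:480,:640]
m=(im[...,2]>im[...,0]+60)&(abs(u-390)<35)&(abs(v-205)<40)
m=cv2.morphologyEx(m.astype(np.uint8),cv2.MORPH_OPEN,np.ones((3,3)))>0
print("pad",rect(proj_plane(p,np.c_[u[m],v[m]],0.001)[:,:2]),m.sum())
# block top excluding spigot
d=masks_of(p0,"block")[0];q=w[d["mask"]];t=q[(q[:,2]>.034)];print("top z",np.median(t[:,2]))
mm=cv2.morphologyEx((d["mask"]&(w[...,2]>.034)).astype(np.uint8),cv2.MORPH_OPEN,np.ones((21,21)))>0
t=w[mm];R=rect(t[:,:2]);print("block",R,"in dock",w2d(np.array(R[0])/1000))
d=[x for x in masks_of(p0,"cartridge") if x["rect"][0]>330][0];q=w[d["mask"]&(w[...,2]>.036)];R=rect(q[:,:2]);print("cart",R,w2d(np.array(R[0])/1000), np.nanmax(q[:,2]))
# stop top points (z~.02) in dock
s=w[(abs(u-425)<12)&(abs(v-208)<45)];s=s[(s[:,2]>.015)&(s[:,2]<.026)];R=rect(s[:,:2]);print("stop",R,len(s),w2d(np.array(R[0])/1000))
```

```text
pad (array([620.6, -90.4]), array([69.6, 78.4]), 12.2) 3314
top z 0.03965319222734992
block (array([ 468.2, -147.7]), array([61.9, 63.4]), 12.6) in dock [-0.16297358 -0.02362395]
cart (array([594.,  38.]), array([30.2, 69.6]), 12.6) [-0.00050151  0.13101419] 0.04811097022699198
stop (array([659.9, -82.2]), array([10.6, 96.1]), 11.9) 691 [ 0.03827954 -0.00046539]
```

```bash
sed -i 's/^DO=.*/DO=np.array([.6212,-.0902]);DY=np.radians(12.2)/' h.py
python3 - <<'E'
from h import *
P=d2w(-.165,-.105);print(P)
go([*P,.1],102.2);go([*P,.012],102.2)
E
```

```text
[ 0.48211548 -0.22769726]
shift [-0.3512 -0.2069  0.6183] turn 0.0002 rows>= 5.924499682009923 0.004808834679406004
shift [-0.3512 -0.2069  0.8383] turn 0.0002 rows>= 7.457061563530768 0.004808834679406004
```

Request:
play_rows(
  plan=[
    [40, [-0.351, -0.207, 0.3], 0],
    [40, [-0.351, -0.207, 0.3], 0],
    [40, [-0.351, -0.207, 0.3], 0],
    [40, [-0.351, -0.207, 0.3], 0],
    [40, [-0.351, -0.207, 0.618], 0],
    [40, [-0.351, -0.207, 0.618], 0],
    [40, [-0.351, -0.207, 0.75], 0],
    [40, [-0.351, -0.207, 0.8], 0],
    [40, [-0.351, -0.207, 0.83], 0],
    [40, [-0.351, -0.207, 0.83], 0],
  ],
)

```text
time_s: 3.55
eef_pos: [0.4809, -0.2261, 0.0135]
eef_rot: [-0.002, 0.627, 0.779, -0.0]
wrist_force: [0.3, 0.7, 1.3]
opening: 0.471
grasp_force: 0.0
```

Run:
```python
from h import *
o=get_obs();print(o["eef_pos"],w2d(o["eef_pos"]),yaw(o),o["wrist_force"])
go([*d2w(-.165,-.051),.013],102.2)
```

```text
[ 0.48091815 -0.22611586  0.01354941] [-0.1658361  -0.10320129] 102.28452457573259 [0.31942291 0.6739328  1.33996504]
shift [0.1305 0.0023 0.0019] turn 0.0005 rows>= 1.0442174766373413 0.009861200502135148
```

Request:
play_rows(
  plan=[
    [40, [0.02, 0, 0], 0],
    [40, [0.04, 0, 0], 0],
    [40, [0.055, 0, 0], 0],
    [40, [0.068, 0, 0], 0],
    [40, [0.081, 0, 0], 0],
    [40, [0.094, 0, 0], 0],
    [40, [0.106, 0, 0], 0],
    [40, [0.118, 0.001, 0], 0],
    [40, [0.126, 0.001, 0], 0],
    [40, [0.13, 0.001, 0], 0],
  ],
)

```text
time_s: 4.55
eef_pos: [0.4715, -0.1758, 0.0151]
eef_rot: [-0.0, 0.627, 0.779, -0.0]
wrist_force: [0.7, -2.2, 1.6]
opening: 0.47
grasp_force: 1.4
```

Run:
```python
from h import *
o=get_obs();print(o["eef_pos"],w2d(o["eef_pos"]),yaw(o),o["wrist_force"])
p=camera("top");w=cloud(p)
d=masks_of(p,"block");
for x in d[:2]:
    q=w[x["mask"]];q=q[q[:,2]>.034];print(x["rect"],rect(q[:,:2]),w2d(np.array(rect(q[:,:2])[0])/1000))
p0,p=wrist("w3");w=cloud(p)
for x in masks_of(p0,"block")[:2]:
    q=w[x["mask"]];q=q[(q[:,2]>.02)&(q[:,2]<.06)];print(x["rect"],rect(q[:,:2]),w2d(np.array(rect(q[:,:2])[0])/1000))
```

```text
[ 0.47153808 -0.17577509  0.01513345] [-0.16436608 -0.05201518] 102.31448413246794 [ 0.72148269 -2.16567237  1.60144966]
[376.6, 277.5, 53.6, 34.7] (array([ 457.4, -111.9]), array([ 69.3, 103.7]), 12.1) [-0.16468647  0.01340508]
[302.1, 222.1, 36.9, 14.0] (array([595.9,  40.1]), array([31.8, 68.9]), 12.2) [0.002807   0.13270381]
[43.9, 386.2, 86.4, 152.1] (array([ 357.4, -239.6]), array([23.2, 48.2]), 4.6) [-0.28941424 -0.09027845]
[317.6, 162.4, 248.5, 323.5] (array([ 455.5, -115.4]), array([ 70.7, 101. ]), 12.4) [-0.1672832   0.01038564]
```

View pics/w3.png

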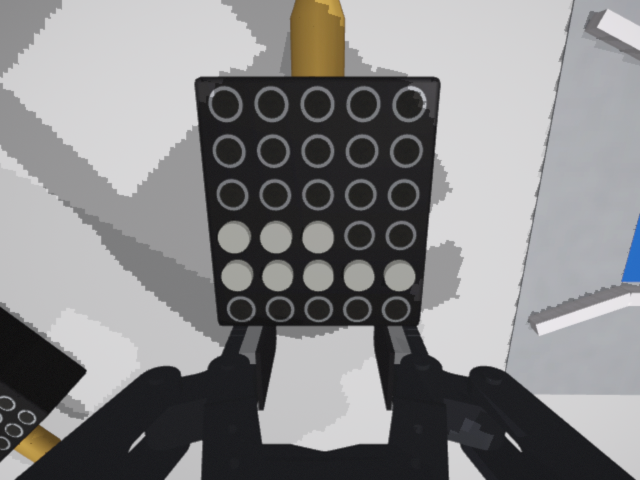

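The block is square against both fingers at (318,200), and the top camera puts it at dock y ≈ 0. Next I'll go round behind it.

Run:
```python
from h import *
go([*d2w(-.240,0),.12],12.2)
```

```text
shift [ 0.1303 -0.1885 -0.2625] turn 0.5005 rows>= 2.787304517548983 10.510990293055446
```

Request:
play_rows(
  plan=[
    [40, [-0.03, 0, 0], 0],
    [40, [-0.03, 0, 0], 0],
    [40, [-0.03, 0, -0.12], 0],
    [40, [-0.03, 0, -0.25], 0.04],
    [40, [-0.03, -0.05, -0.2625], 0.08],
    [40, [0.13, -0.1885, -0.2625], 0.5],
    [40, [0.13, -0.1885, -0.2625], 0.5],
    [40, [0.13, -0.1885, -0.2625], 0.5],
    [40, [0.13, -0.1885, -0.2625], 0.5],
    [40, [0.13, -0.1885, -0.2625], 0.5],
  ],
)

```text
time_s: 5.75
eef_pos: [0.3867, -0.1414, 0.1204]
eef_rot: [-0.0, 0.925, 0.379, 0.0]
wrist_force: [0.1, 0.2, 0.9]
opening: 0.469
grasp_force: 0.0
```

Run:
```python
from h import *
o=get_obs();print(yaw(o),w2d(o["eef_pos"]))
go([*d2w(-.240,0),.12],12.2)
```

```text
44.550860862300006 [-0.24000294 -0.00052367]
shift [ 0.0007 -0.0011  0.001 ] turn 0.1797 rows>= 0.013012968357529619 3.774267100601668
```

Request:
play_rows(
  plan=[
    [40, [0, 0, 0], 0.18],
    [40, [0, 0, 0], 0.18],
    [40, [0, 0, 0], 0.18],
    [40, [0, 0, 0], 0.18],
    [40, [0, 0, 0.1], 0.18],
    [40, [0, 0, 0.2], 0.18],
    [40, [0, 0, 0.25], 0.18],
    [40, [0, 0, 0.265], 0.18],
    [40, [0, 0, 0.265], 0.18],
  ],
)

```text
time_s: 6.65
eef_pos: [0.3864, -0.1412, 0.0138]
eef_rot: [-0.001, 0.994, 0.109, -0.001]
wrist_force: [0.3, 0.3, -0.6]
opening: 0.469
grasp_force: 0.0
```

Run:
```python
from h import *
o=get_obs();print(yaw(o),o["eef_pos"],w2d(o["eef_pos"]),o["wrist_force"])
go([*d2w(-.100,0),.014],12.2)
p=camera("top");w=cloud(p)
for x in masks_of(p,"block")[:1]:
    q=w[x["mask"]];q=q[(q[:,2]>.034)&(q[:,2]<.047)];print(x["rect"],rect(q[:,:2]),w2d(np.array(rect(q[:,:2])[0])/1000))
```

```text
12.504401739943114 [ 0.38644585 -0.14122447  0.0137675 ] [-0.24023517 -0.00026275] [ 0.27196411  0.34847109 -0.62520222]
shift [ 0.3506  0.0012 -0.0011] turn 0.0017 rows>= 2.8047122528743884 0.035513536326695315
[374.5, 280.1, 46.7, 35.2] (array([ 470.2, -109.7]), array([ 61.9, 102. ]), 44.4) [-0.15171063  0.01285043]
```

Request:
play_rows(
  plan=[
    [40, [0.03, 0, 0], 0],
    [40, [0.055, 0, 0], 0],
    [40, [0.07, 0, 0], 0],
    [40, [0.085, 0, 0], 0],
    [40, [0.105, 0, 0], 0],
    [40, [0.13, 0, 0], 0],
    [40, [0.155, 0, 0], 0],
    [40, [0.18, 0, 0], 0],
    [40, [0.205, 0, 0], 0],
    [40, [0.23, 0, 0], 0],
  ],
)

```text
time_s: 7.75
eef_pos: [0.4776, -0.1212, 0.0142]
eef_rot: [-0.0, 0.994, 0.109, -0.0]
wrist_force: [-2.2, -1.0, 0.3]
opening: 0.468
grasp_force: 1.1
```

Run:
```python
from h import *
o=get_obs();print(yaw(o),o["eef_pos"],w2d(o["eef_pos"]),o["wrist_force"])
p0,p=wrist("w4");w=cloud(p)
for x in masks_of(p0,"block")[:1]:
    q=w[x["mask"]];q=q[(q[:,2]>.02)&(q[:,2]<.047)];print(x["rect"],rect(q[:,:2]),w2d(np.array(rect(q[:,:2])[0])/1000))
p=camera("top");w=cloud(p)
for x in masks_of(p,"block")[:1]:
    q=w[x["mask"]];q=q[(q[:,2]>.034)&(q[:,2]<.047)];print(x["rect"],rect(q[:,:2]),w2d(np.array(rect(q[:,:2])[0])/1000))
```

```text
12.531888756061518 [ 0.47761262 -0.12120941  0.01416582] [-1.46897645e-01  3.44812225e-05] [-2.15872177 -0.96457347  0.29830386]
[294.6, 219.8, 340.5, 209.4] (array([519. , -98.5]), array([ 70.1, 104.3]), 12.5) [-0.1016459   0.01348484]
[434.4, 338.8, 32.5, 36.5] (array([ 331.3, -235.5]), array([42.1, 54.3]), 54.7) [-0.31405836 -0.08075547]
```

View pics/w4.png

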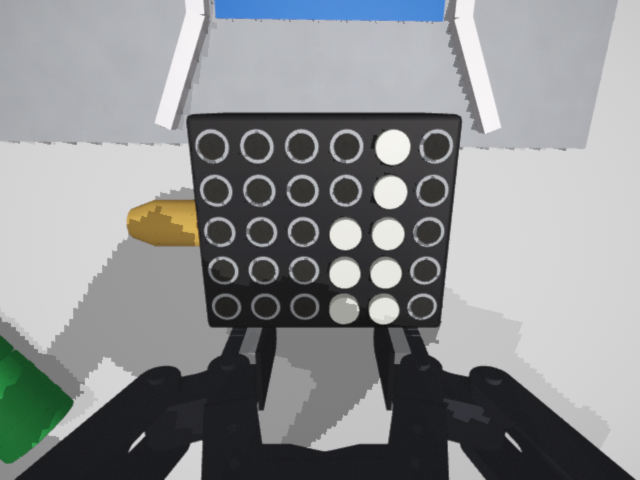

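The block is square and centred on the dock's flared entry; its top spans columns 190–460 and the rails stand at about 165 and 490. I'll carry on pushing.

Request:
play_rows(
  plan=[
    [40, [0.02, 0, 0], 0],
    [40, [0.045, 0, 0], 0],
    [40, [0.07, 0, 0], 0],
    [40, [0.095, 0, 0], 0],
    [40, [0.12, 0, 0], 0],
    [40, [0.14, 0, 0], 0],
    [40, [0.16, 0, 0], 0],
    [40, [0.18, 0, 0], 0],
    [40, [0.2, 0, 0], 0],
    [40, [0.21, 0, 0], 0],
  ],
)

```text
time_s: 8.95
eef_pos: [0.5597, -0.1032, 0.0144]
eef_rot: [0.0, 0.994, 0.109, 0.0]
wrist_force: [-1.8, -1.0, 2.3]
opening: 0.472
grasp_force: 1.5
```

```bash
cat >> h.py <<'E'
def blk(n):
    o=get_obs();print(yaw(o),o["eef_pos"],w2d(o["eef_pos"]),o["wrist_force"])
    p0,p=wrist(n);w=cloud(p)
    for x in masks_of(p0,"block")[:1]:
        q=w[x["mask"]];q=q[(q[:,2]>.02)&(q[:,2]<.047)];print(x["rect"],rect(q[:,:2]),w2d(np.array(rect(q[:,:2])[0])/1000))
    return p0,p,w
E
python3 -c "
from h import *
blk('w5')"
```

```text
12.542257752740774 [ 0.5597063  -0.10316772  0.01440118] [-0.06284532  0.00032029] [-1.82064521 -0.95910727  2.34470686]
[295.1, 218.9, 340.6, 210.7] (array([600.4, -77.7]), array([ 70.3, 110.3]), 12.5) [-0.01768869  0.01661325]
```

Request:
play_rows(
  plan=[
    [40, [0.008, 0, 0], 0],
    [40, [0.016, 0, 0], 0],
    [40, [0.024, 0, 0], 0],
    [40, [0.03, 0, 0], 0],
    [40, [0.036, 0, 0], 0],
    [40, [0.04, 0, 0], 0],
    [40, [0.04, 0, 0], 0],
  ],
)

```text
time_s: 9.75
eef_pos: [0.5748, -0.0998, 0.0143]
eef_rot: [0.0, 0.994, 0.109, 0.0]
wrist_force: [-0.1, 0.1, -0.6]
opening: 0.469
grasp_force: 0.3
```

Request:
play_rows(
  plan=[
    [40, [0.003, 0, 0], 0],
    [40, [0.005, 0, 0], 0],
    [40, [0.005, 0, 0], 0],
  ],
)

```text
time_s: 10.05
eef_pos: [0.5758, -0.0995, 0.0143]
eef_rot: [-0.0, 0.994, 0.109, -0.001]
wrist_force: [-5.0, -2.6, 2.9]
opening: 0.47
grasp_force: 2.6
```

```bash
python3 -c "
from h import *
blk('w6')"
```

```text
12.528763626006972 [ 0.57576625 -0.09949767  0.0142841 ] [-0.04637249  0.00051359] [-5.03296408 -2.55056954  2.86710544]
[295.4, 218.8, 339.6, 213.9] (array([615.3, -77.6]), array([ 74.1, 104.6]), 12.4) [-0.00310406  0.01356226]
```

Request:
play_rows(
  plan=[
    [40, [0.002, 0, 0], 0],
    [40, [0.004, 0, 0], 0],
    [40, [0.004, 0, 0], 0],
  ],
)

```text
time_s: 10.45
eef_pos: [0.5758, -0.0994, 0.0143]
eef_rot: [-0.0, 0.994, 0.109, -0.002]
wrist_force: [-11.5, -2.8, 9.2]
opening: 0.47
grasp_force: 6.0
```

Request:
play_rows(
  plan=[
    [40, [0.002, 0, 0], 0],
    [40, [0.004, 0, 0], 0],
    [40, [0.004, 0, 0], 0],
  ],
)

```text
time_s: 10.75
eef_pos: [0.5759, -0.0992, 0.0142]
eef_rot: [-0.0, 0.994, 0.109, -0.004]
wrist_force: [-17.8, -5.1, 12.7]
opening: 0.472
grasp_force: 9.4
```

Pushing harder raised the force to 18 N with no movement, so the block is home. I'll back off, check it, and go on to the cartridge.

Request:
play_rows(
  plan=[
    [40, [-0.02, 0, 0], 0],
    [40, [-0.05, 0, 0], 0],
    [40, [-0.05, 0, -0.12], 0],
    [40, [-0.05, 0, -0.24], 0],
    [0, [-0.05, 0, -0.4], 0],
    [0, [-0.05, 0, -0.4], 0],
    [0, [-0.05, 0, -0.4], 0],
  ],
)

```text
time_s: 11.45
eef_pos: [0.5618, -0.1037, 0.1776]
eef_rot: [0.002, 0.994, 0.109, 0.003]
wrist_force: [-0.8, -0.3, -0.6]
opening: 0.007
grasp_force: 0.0
```

Run:
```python
from h import *
p0,p,w=blk('w7')
for x in masks_of(p0,"cartridge")[:3]:
    q=w[x["mask"]];q=q[(q[:,2]>.036)];R=rect(q[:,:2]);print(x["rect"],R,w2d(np.array(R[0])/1000),len(q))
im=p["image"].astype(int)
v,u=np.mgrid[:480,:640]
# stop top & block top in dock coords
h=w[...,2];D=w2d(w)
s=D[(h>.016)&(h<.024)&(D[...,0]>.02)&(D[...,0]<.06)&(abs(D[...,1])<.06)];print("stop x",np.percentile(s[:,0],[2,50,98]),"y",np.percentile(s[:,1],[2,98]))
s=D[(h>.037)&(h<.047)&(abs(D[...,0])<.06)&(abs(D[...,1])<.06)];print("block x",np.percentile(s[:,0],[1,99]),"y",np.percentile(s[:,1],[1,99]))
go([*d2w(0,.205),.16],102.2)
```

```text
12.545424551043986 [ 0.56182309 -0.10365805  0.17755746] [-0.06087996 -0.00060629] [-0.7583015  -0.29803535 -0.61422801]
[307.1, 138.2, 153.0, 100.4] (array([618.2, -77. ]), array([ 71. , 104.3]), 12.6) [-0.00014276  0.01353586]
[140.6, 137.7, 114.6, 46.3] (array([593.9,  37.9]), array([30.5, 70.7]), 11.5) [0.00038725 0.13097614] 4405
[155.8, 339.5, 81.8, 78.7] (array([0., 0.]), array([0., 0.]), 0.0) [-0.58810926  0.21943788] 0
stop x [0.03528902 0.03985315 0.04446041] y [-0.04648016  0.04554559]
block x [-0.03455325  0.03345122] y [-0.0373179   0.04613185]
shift [ 0.1625 -0.5084  0.0306] turn -0.4982 rows>= 4.276934585596045 10.46167854522943
```

View pics/w7.png

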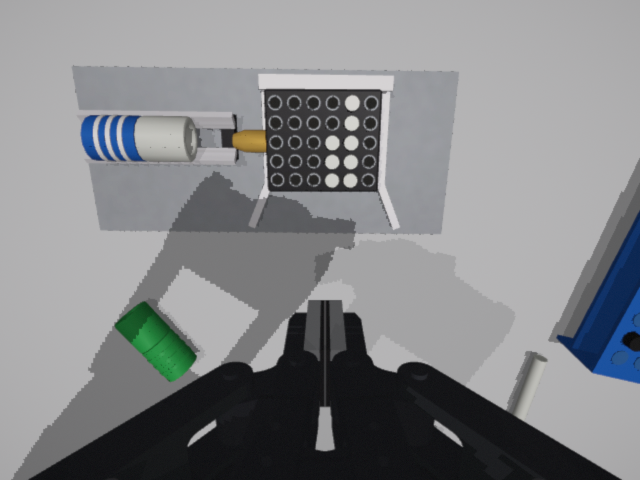

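The block is fully home against the stop at (325,140). The cartridge at (140,138) lines up with the spigot at (250,140). Next I'll go above the closed end.

Request:
play_rows(
  plan=[
    [0, [0.1625, -0.5084, 0.03], -0.4982],
    [0, [0.1625, -0.5084, 0.03], -0.4982],
    [0, [0.1625, -0.5084, 0.03], -0.4982],
    [0, [0.1625, -0.5084, 0.03], -0.4982],
    [0, [0.1625, -0.5084, 0.03], -0.4982],
    [0, [0.1625, -0.5084, 0.03], -0.4982],
    [0, [0.1625, -0.5084, 0.03], -0.4982],
    [0, [0.1625, -0.5084, 0.03], -0.4982],
    [0, [0.1625, -0.5084, 0.03], -0.4982],
    [0, [0.1625, -0.5084, 0.03], -0.4982],
  ],
)

```text
time_s: 12.6
eef_pos: [0.5775, 0.1097, 0.159]
eef_rot: [-0.002, 0.651, 0.759, -0.002]
wrist_force: [1.2, -0.2, -0.8]
opening: 0.001
grasp_force: 0.0
```

Request:
play_rows(
  plan=[
    [0, [0, 0, 0], -0.02],
    [0, [0, 0, 0], -0.02],
    [0, [0, 0, 0], -0.02],
    [0, [0, 0, 0], -0.02],
  ],
)

```text
time_s: 13.0
eef_pos: [0.5787, 0.1096, 0.1611]
eef_rot: [-0.001, 0.629, 0.777, -0.001]
wrist_force: [0.5, 0.0, 0.1]
opening: 0.002
grasp_force: 0.0
```

Run:
```python
from h import *
o=get_obs();print(yaw(o),o["eef_pos"],w2d(o["eef_pos"]),o["opening"])
go([*d2w(0,.205),.029],102.2)
```

```text
101.98974766751853 [0.57873149 0.10958899 0.16114033] [0.00071097 0.20425158] 0.0016157094573717669
shift [ 0.0017 -0.0012  0.3304] turn -0.0012 rows>= 2.6428872625585176 0.0245294387895053
```

Request:
play_rows(
  plan=[
    [0, [0, -0.001, 0.1], 0],
    [0, [0, -0.001, 0.2], 0],
    [0, [0, -0.001, 0.29], 0],
    [0, [0, -0.001, 0.328], 0],
    [0, [0, -0.001, 0.328], 0],
    [0, [-0.03, -0.001, 0.328], 0],
    [0, [-0.055, -0.001, 0.328], 0],
    [0, [-0.065, -0.001, 0.328], 0],
    [0, [-0.075, -0.001, 0.328], 0],
    [0, [-0.08, -0.001, 0.328], 0],
  ],
)

```text
time_s: 14.0
eef_pos: [0.5863, 0.0776, 0.032]
eef_rot: [0.001, 0.629, 0.777, 0.0]
wrist_force: [0.0, 0.5, -1.3]
opening: -0.002
grasp_force: 0.2
```

```bash
cat >> h.py <<'E'
def cart(n,l="cartridge"):
    o=get_obs();print(yaw(o),o["eef_pos"],w2d(o["eef_pos"]),o["wrist_force"],o["time_s"])
    p=camera("top");w=cloud(p)
    for x in masks_of(p,l)[:3]:
        q=w[x["mask"]];q=q[(q[:,2]>.033)&(q[:,2]<.055)]
        if len(q)>20: R=rect(q[:,:2]);print(x["rect"],R,w2d(np.array(R[0])/1000),len(q))
E
python3 -c "
from h import *
cart('c1')"
```

```text
102.02883872644256 [0.58630198 0.07762305 0.03197527] [0.00135529 0.17140774] [ 0.03065136  0.54538605 -1.2702455 ] 14.0
[314.8, 301.8, 31.9, 29.0] (array([420.9,  20. ]), array([62.9, 16.9]), 47.2) [-0.17248841  0.15003959] 43
[313.6, 219.1, 21.1, 10.4] (array([599.9,  17.7]), array([29.5, 34.8]), 9.9) [0.00198299 0.10996439] 179
```

Request:
play_rows(
  plan=[
    [0, [-0.012, 0, 0.002], 0],
    [0, [-0.024, 0, 0.003], 0],
    [0, [-0.036, 0, 0.003], 0],
    [0, [-0.048, 0, 0.003], 0],
    [0, [-0.06, 0, 0.003], 0],
    [0, [-0.072, 0, 0.003], 0],
    [0, [-0.082, 0, 0.003], 0],
    [0, [-0.092, 0, 0.003], 0],
    [0, [-0.1, 0, 0.003], 0],
    [0, [-0.1, 0, 0.003], 0],
  ],
)

```text
time_s: 15.1
eef_pos: [0.5942, 0.0386, 0.0299]
eef_rot: [0.0, 0.629, 0.777, 0.0]
wrist_force: [-0.3, 0.4, 0.4]
opening: -0.003
grasp_force: 0.0
```

Run:
```python
from h import *
cart('c2')
p0,p=wrist("c2")
```

```text
102.04780913039826 [0.59416079 0.03860314 0.02993109] [0.00079075 0.1316083 ] [-0.29830479  0.36214316  0.44807648] 15.1
[320.1, 305.4, 15.1, 16.6] (array([406.3,   7.3]), array([27.4, 18.2]), 43.5) [-0.18944251  0.14071175] 24
[333.7, 214.1, 13.8, 11.4] (array([606.1, -31.5]), array([20.7, 34.3]), 69.8) [-0.00235421  0.06056532] 104
```

View pics/c2.png

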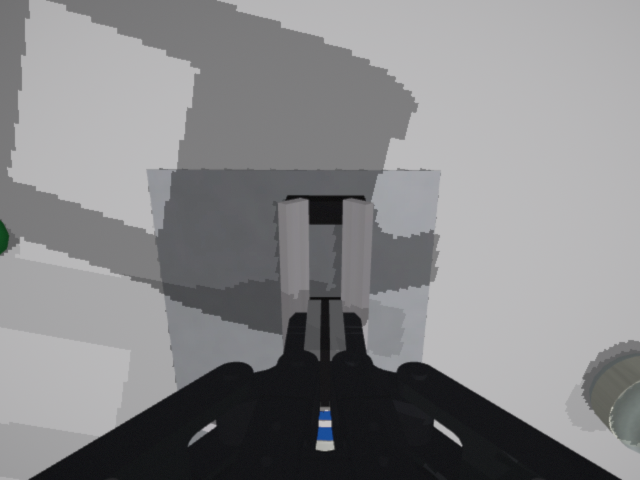

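The fingers stand over the cradle groove at (325,310), and the blue cartridge end shows through just behind them at (325,430). About 10 mm remains, so I'll push in small steps and watch the force.

Request:
play_rows(
  plan=[
    [0, [-0.006, 0, 0], 0],
    [0, [-0.012, 0, 0], 0],
    [0, [-0.017, 0, 0], 0],
    [0, [-0.02, 0, 0], 0],
    [0, [-0.02, 0, 0], 0],
  ],
)

```text
time_s: 15.75
eef_pos: [0.5957, 0.031, 0.0299]
eef_rot: [0.0, 0.629, 0.777, -0.0]
wrist_force: [0.2, 0.1, -0.0]
opening: -0.004
grasp_force: 0.0
```

Request:
play_rows(
  plan=[
    [0, [-0.003, 0, 0], 0],
    [0, [-0.005, 0, 0], 0],
    [0, [-0.005, 0, 0], 0],
  ],
)

```text
time_s: 16.05
eef_pos: [0.5961, 0.0292, 0.0299]
eef_rot: [0.0, 0.629, 0.778, 0.0]
wrist_force: [0.8, 0.2, 0.0]
opening: -0.002
grasp_force: 0.0
```

```bash
python3 -c "
from h import *
cart('c3')"
```

```text
102.07204189496174 [0.59611501 0.02923783 0.02992209] [0.00072171 0.12204152] [0.8315844  0.16679111 0.02690738] 16.05
[338.1, 213.7, 13.7, 13.2] (array([608.8, -42.1]), array([17.8, 33.6]), 70.5) [-0.00195523  0.04963413] 90
```

Request:
play_rows(
  plan=[
    [0, [-0.003, 0, 0], 0],
    [0, [-0.005, 0, 0], 0],
    [0, [-0.005, 0, 0], 0],
  ],
)

```text
time_s: 16.45
eef_pos: [0.5964, 0.0277, 0.0299]
eef_rot: [-0.0, 0.629, 0.778, 0.0]
wrist_force: [-0.1, 3.1, 1.7]
opening: 0.005
grasp_force: 1.4
```

Request:
play_rows(
  plan=[
    [0, [-0.003, 0, 0], 0],
    [0, [-0.005, 0, 0], 0],
    [0, [-0.005, 0, 0], 0],
  ],
)

```text
time_s: 16.75
eef_pos: [0.5969, 0.0253, 0.0299]
eef_rot: [-0.0, 0.629, 0.778, -0.0]
wrist_force: [-0.7, 3.0, 0.9]
opening: 0.002
grasp_force: 1.2
```

Request:
play_rows(
  plan=[
    [0, [0.03, 0, 0], 0],
    [0, [0.07, 0, 0], 0],
    [0, [0.07, 0, -0.1], 0],
    [0, [0.07, 0, -0.3], 0],
    [0, [0.2, 0, -0.5], 0],
    [0, [0.3, 0, -0.6], 0],
    [0, [0.3, 0, -0.6], 0],
    [0, [0.3, 0, -0.6], 0],
    [0, [0.3, 0, -0.6], 0],
    [0, [0.3, 0, -0.6], 0],
  ],
)

```text
time_s: 17.75
eef_pos: [0.5714, 0.1436, 0.2697]
eef_rot: [0.0, 0.628, 0.778, -0.0]
wrist_force: [-0.1, -1.0, -0.7]
opening: -0.001
grasp_force: 0.0
```

Run:
```python
from h import *
cart('c4')
p0,p=wrist("c4");w=cloud(p)
for l in ["cartridge","block"]:
  for x in masks_of(p0,l)[:3]:
    q=w[x["mask"]];q=q[(q[:,2]>.034)&(q[:,2]<.055)]
    if len(q)>50: R=rect(q[:,:2]);D=w2d(q);print(l,x["rect"],R,w2d(np.array(R[0])/1000),np.percentile(D,[1,99],0))
```

```text
102.16698993248365 [0.57138311 0.14361018 0.26970229] [0.00071806 0.23905733] [-0.14890843 -1.03199238 -0.7292112 ] 17.75
[328.8, 214.5, 35.7, 18.2] (array([608.2, -16.9]), array([30.6, 69.8]), 12.2) [0.0027837  0.07439181] 424
[314.6, 299.9, 31.1, 28.1] (array([418.7,  19.8]), array([66.2, 16. ]), 49.3) [-0.17468099  0.15030902] 40
block [324.5, 415.6, 13.6, 24.1] (array([ 624.3, -113.9]), array([13.1, 37. ]), 12.2) [-0.00197841 -0.02381986] [[-0.00844296 -0.04112072]
 [ 0.0046084  -0.00604818]]
```

View pics/c4.png

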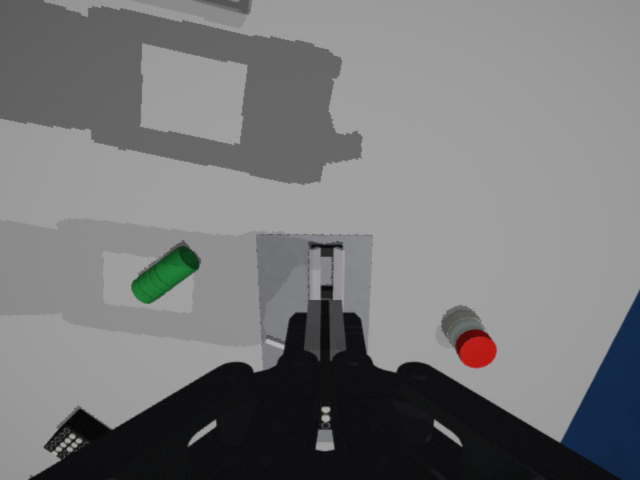

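The fingers hide the joint in this view; only the block's caps show, at (325,415). I'll move aside for a clear look.

Request:
play_rows(
  plan=[
    [0, [-0.15, -0.25, 0], 0],
    [0, [-0.35, -0.25, 0], 0],
    [0, [-0.35, -0.25, 0], 0],
    [0, [-0.35, -0.25, 0], 0],
    [0, [-0.35, -0.25, 0], 0],
    [0, [-0.35, -0.25, 0], 0],
  ],
)

```text
time_s: 18.6
eef_pos: [0.5031, -0.0158, 0.2693]
eef_rot: [-0.001, 0.63, 0.777, -0.0]
wrist_force: [0.4, 0.0, -0.7]
opening: 0.004
grasp_force: 0.0
```

Run:
```python
from h import *
p0,p=wrist("c5");w=cloud(p);h=w[...,2];D=w2d(w)
for l in ["cartridge","block"]:
  for x in masks_of(p0,l)[:3]:
    q=w[x["mask"]];q=q[(q[:,2]>.036)&(q[:,2]<.055)]
    if len(q)>50: R=rect(q[:,:2]);d=w2d(q);print(l,x["rect"],R,w2d(np.array(R[0])/1000),np.percentile(d,[1,99],0).round(4))
v,u=np.where((abs(D[...,0])<.07)&(D[...,1]>-.07)&(D[...,1]<.2));a=max(v.min(),0);b=v.max();c=u.min();e=u.max()
f=min(800/(e-c),600/(b-a),4)
cv2.imwrite("pics/c5c.png",cv2.resize(p["image"][a:b,c:e],None,fx=f,fy=f,interpolation=cv2.INTER_CUBIC)[:,:,::-1]);print(a,b,c,e,f)
```

```text
cartridge [426.9, 222.3, 37.0, 78.4] (array([605.9, -19.7]), array([30.2, 72.4]), 12.5) [-5.60650325e-05  7.21410899e-02] [[-0.0146  0.0389]
 [ 0.0136  0.1079]]
block [417.9, 283.9, 78.5, 79.7] (array([619.9, -89.4]), array([70.2, 84.2]), 12.3) [-0.00110158  0.00105665] [[-0.0356 -0.0398]
 [ 0.0327  0.0376]]
87 479 351 621 1.530612244897959
```

View pics/c5c.png

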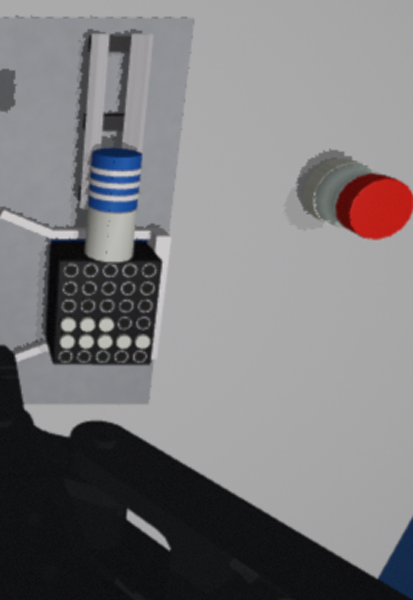

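The cartridge mouth sits at the block's +y face: mouth at dock y ≈ 39 mm and face at ≈ 39 mm. The block is within about 1 mm of home and the bystanders haven't been touched, so I'll hand in.

```bash
python3 -c "
from bench import *
print(hand_in())"
```

```text
the job is handed in; nothing more can be done
None
```

I slid the block home against the back stop, pushed the cartridge onto the spigot until it was flush to within about 1 mm, and handed the job in at about 19 s; the hand-in returned no verdict.

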